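# Close up and prime a freshly topped-up pump dispenser

### The arm

A 6-joint arm with a two-finger parallel gripper is mounted at the origin on the work surface. World frame = base frame: x ahead of the robot, y to its left, z up, the work surface at z = 0. Lengths are in m, angles in rad, forces in N, time in s.
With the tool pointing down it reaches from about 0.3 to 0.775 m from the base axis. Payload 14.6 kg.
Tool frame: the origin (TCP) lies at the very end of the fingers, on their centre line; the grasp point (between the pads) lies 19 mm behind it; z points along the fingers, y is the line along which they close (so a half turn about z gives the same grasp; the last joint's range is limited). The gripper opens to 94 mm and grips with 3 to 60 N. Pads are 16 mm wide; open, the fingers measure 119 mm over their backs; the gripper's body (75 mm by 177 mm) begins 78 mm behind the grasp point.
Start: joints at [1.054, 0.3, 1.521, -0, 1.321, -0.067], TCP at [0.239, 0.495, 0.179] pointing down, gripper open.
Joint ranges: [-3.03, 3.03], [-0.79, 2.21], [0.23, 2.52], [-1.04, 4.18], [0, 3.07], [-2.55, 2.55]. Speed limits (rad/s): [2.22, 2.22, 2.57, 3.14, 3.14, 3.14].

### API

Orientations are given as [roll, pitch, yaw] about the fixed x, y, z axes, in that order (R = Rz(yaw) Ry(pitch) Rx(roll)).
In Python, from station import ctrl gives the robot as it stands.
- The arm moves only by the tool move_arm, never from a script. Its argument "increments" is a list of rows, each a list of 7 numbers: the opening, from 0 (shut) to 1 (fully open), then the shift along the tool's x, y, z in units of 50 mm (1.0 is 50 mm), then the turn, a rotation vector about the tool's x, y, z in rad. In form: [[claw, tx, ty, tz, rx, ry, rz], ...]. A call has 1 to 20 rows; each row shifts and turns the commanded pose from where the row before left it, along the tool's axes as they then stand; what a row does not reach is not made up. A row lasts 1/10 s, in which the tool goes at most 50 mm and 8.59 degrees, less where a joint would pass 70% of its speed; a pose out of reach is approached as far as the arm can. A call is refused whole if a number of a shift passes 1 or a number of a turn 0.15, either way. A call with a gripper value outside its range is refused whole. The fingers move at their own pace and stop on an object; "force" is the grip in N (left out, the last holds). Time passes only in rows, so rows that do not move let the fingers close. It gives the time, the measured TCP pose, the force, the opening and the grip force at its end, in the units of the state.
- ctrl.get_obs(): the state, without advancing time (a new reading comes with each control period).
- ctrl.camera(name): name is "side" or "top" or "wrist"; returns a dict with "color" (480x640x3 uint8, blue, green, red), "K" (3x3 intrinsics, pixels), "pose" (4x4, takes a point from camera to world coordinates); the wrist camera has in their place "tool_from_camera" (4x4, takes a point from camera to tool coordinates, whose origin is the TCP and whose axes are the flange's). Camera axes: x right, y down, z forward; pixel columns grow to the right and rows downward; lengths in m; the calibration is good to about 2 mm. The wrist camera is an equidistant fisheye: a pixel r from the principal point sees the ray r / f radians off the axis. A picture is of the moment at which its call begins: read the wrist's pose just before it. There is no depth.
- ctrl.hand_in(): hands the job in; it is judged then, once.
Trained networks look in a picture, given as the dict that the camera call returned (one of the last four; its "shot" number tells which), for a name from the list of things; names that differ only in an ending like _2 or _b are one class to them, and where a whole thing is asked for, a point or a joint stands for the part that bears it (a point fixed in the world has none). Each returns a list of dicts, best first, with "conf" (0 to 1); they miss things now and then, are a little off and sometimes report something else, mostly with a low value. They report only what shows in the picture. A call takes as long as a camera call. They do not tell look-alikes from the thing itself.
- ctrl.cut_out(name, picture): "mask" (480x640 bool, what is visible of it) and "centre" ([row, column] in pixels, amid what is visible of it).
The state is a dict: "time_s": time; "qpos": joint angles; "joint_vel": joint speeds; "tau": joint torques, N m; "ee_pos": TCP position; "eef_rot": TCP orientation; "force": force on the tool from outside, world axes, zero at the start; "moment": the same for the moment, N m; "grip_width": finger opening in m; "grip_force": force on a finger pad.
Only numpy, scipy, OpenCV 4.12 (cv2) and the standard library are available. Lean on these libraries where they do the work, as an engineer would, in place of code of your own. Each camera call takes 0.05 s, during which the arm holds its last target. There are 200 camera calls.

### The job

The pump dispenser has just been topped up: lift the funnel out of its filler and stand it, spout down, in the steel tumbler to drip, setting it in rather than dropping it. Then swing the filler's flip cap over and press its free edge down until it clicks shut. Last, prime the pump: push its head right down, hold it there for a second, and let it come back up slowly under your finger, all the way, never letting it spring up; leave the other things on the mat where they are.

Things in the scene. Friction and masses are not known exactly. Their poses are not given: they have to be found in the camera images.
- dispenser: White pump dispenser, heavy, does not move: tank 200 (its x) x 110 (y), flat deck 105 above its underside; origin: centre of the underside, on the mat. On the deck: pump at x = -62, its nozzle reaching to x = -122; filler neck at x = +38, 50 across outside, 40 inside, 12 high; cap hinge at x = +74, along y; sprung catch for the cap's free edge at x = -4, 14 high. All at y = 0.
- pump_top (a point): Centre of the flat top of the pump's round head (38 across, 14 high, at rest 70 above the deck); moves with it.
- pump (a joint): Travel of the pump head, m: 0 up at rest, 0.035 at the bottom stop. A spring pushes it up with about 5 N at rest and 14 N at the bottom; let go, it flies up.
- filler (a point): Centre of the filler's mouth, at the neck's rim, 12 above the deck.
- cap (a joint): Angle of the grey flip cap, rad: 0 shut and clicked, grows as it opens away from the pump; 1.57 upright, starts at 1.9 to 2.4. Its stiff hinge keeps it where it is left. Resting on the catch, not yet clicked, it reads about 0.15; some 5 to 10 N down on the free edge clicks it.
- cap_edge (a point): Middle of the cap's free edge, on its outer face (the top face when shut, then 18 above the deck), 73 from the hinge; moves with the cap. The cap is a plate 58 wide, 5 thick, with a thumb tab that ends 81 from the hinge.
- cap_hinge (a point): Middle of the cap's hinge line, 14 above the deck, 36 from the filler's axis on the side away from the pump.
- funnel_center (a point): Orange funnel, 91 high, half-way up its axis; z points from spout to mouth. Its mouth has an upright collar 66 across, 16 high (29.5 to 45.5 above this point), to grip from above, with a small loop sticking out 10; below it a cone narrows over 30 mm to a spout 18 to 14 across, 45 long; wall 3. Starts loose in the filler neck, the collar 16 above the neck's rim. 25 to 50 g.
- funnel: The same funnel, origin at the spout's lower end, 45.5 below funnel_center.
- tumbler_rim (a point): Centre of the mouth of the plain steel tumbler, a drinking glass 95 high, 60 across at the rim (54 inside) and 50 at the foot, empty, loose, 140 g. The funnel standing in it rests by its cone on this rim, the collar 7 above the rim and funnel_center about 22 below it.
- refill: Bystander: clear bottle with a white cap, 64 across, 175 high; origin under its centre.
- jar: Bystander: glass jar with a steel lid, 68 across, 85 high; origin under its centre.
- katori: Bystander: small steel bowl, 84 across, 36 high; origin under its centre.
- guard: Bystander: round steel mesh sink guard, 86 across, 21 high; origin under its centre.
- brush: Bystander: green scrub brush, 140 (its x) x 52, 66 high with its bow handle; origin under its centre.
- tape: Bystander: white roll of thread tape, 54 across, 14 high; origin under its centre.
- wrench: Bystander: flat steel spanner, 200 long (its x), 38 wide, 8 high; origin under its centre.
- elbow: Bystander: spare brass pipe elbow, 58 x 31, 50 high; origin under its upright leg.
Not all that is in view belongs to the job. Of the things shaped like the funnel, the orange one is meant.

How it is judged:
By the outcome, as a careful person would: the job done as asked, in the order asked, and still so for the second after the job is handed in, with the robot touching nothing.
It also fails if it takes over 72 s, if anything falls off the work surface, if the arm or the gripper's body presses on something with over 40 N, if the wrist force passes 120 N, or if a joint passes its speed limit or range.

## Working session

There is one attempt and no reset: what is moved stays moved. The work goes in short steps, Python scripts to look and compute and a tool call to move; the robot and the scene stay as the last step left them, time stands still between calls to the robot, and variables do not carry over. Pictures are saved under pics/ and viewed, at most 10 in all, crops included, and the job is handed in when it is done.

Besides the shell and the picture viewer there is one more tool, called after ">>>" as a command line: name --pt "numbers of a row" for each row, then --argument value for the rest. move_arm: Moves the arm, as the interface text tells. Its arguments: {"type":"object","properties":{"increments":{"type":"array","items":{"type":"array","items":{"type":"number"}}},"force":{"type":"number"}},"required":["increments"]}

```bash
mkdir -p pics
cat > h.py <<'E'
import numpy as np,cv2
from station import ctrl
from scipy.spatial.transform import Rotation as R
def proj(c,P):
    T=np.linalg.inv(c["pose"]);p=T[:3,:3]@np.array(P,float)+T[:3,3];q=c["K"]@p;return q[:2]/q[2]
def ray(c,uv):
    d=np.linalg.inv(c["K"])@np.array([uv[0],uv[1],1.]);d=c["pose"][:3,:3]@d;return c["pose"][:3,3],d/np.linalg.norm(d)
def atz(c,uv,z):
    o,d=ray(c,uv);return o+d*(z-o[2])/d[2]
def tri(c1,u1,c2,u2):
    o1,d1=ray(c1,u1);o2,d2=ray(c2,u2)
    t=np.linalg.lstsq(np.c_[d1,-d2],o2-o1,rcond=None)[0]
    a,b=o1+d1*t[0],o2+d2*t[1];return (a+b)/2,np.linalg.norm(a-b)
E
python3 - <<'E'
from h import *
np.set_printoptions(precision=3,suppress=True)
import pickle
s=ctrl.camera("side");t=ctrl.camera("top")
pickle.dump((s,t),open("c0.pkl","wb"))
cv2.imwrite("pics/side0.png",s["color"]);cv2.imwrite("pics/top0.png",t["color"])
print(s["pose"],t["pose"],s["K"],t["K"])
for n in ["dispenser","pump_top","cap","funnel","tumbler_rim","refill","jar","katori"]:
  for nm,c in(("s",s),("t",t)):
    print(n,nm,[(round(d["conf"],2),np.round(d["centre"][::-1])) for d in ctrl.cut_out(n,c)])
E
```

```text
[[ 0.861 -0.328  0.388 -0.031]
 [-0.508 -0.565  0.651 -0.854]
 [ 0.005 -0.757 -0.653  1.014]
 [ 0.     0.     0.     1.   ]] [[-0.01  -0.99   0.138  0.366]
 [-1.     0.008 -0.015  0.001]
 [ 0.013 -0.138 -0.99   1.053]
 [ 0.     0.     0.     1.   ]] [[598.443   0.    332.018]
 [  0.    598.443 237.955]
 [  0.      0.      1.   ]] [[455.298   0.    318.839]
 [  0.    455.298 235.417]
 [  0.      0.      1.   ]]
dispenser s [(0.89, array([348., 258.]))]
dispenser t [(0.95, array([303., 228.]))]
pump_top s [(0.77, array([331., 242.])), (0.52, array([274., 212.])), (0.42, array([344., 255.]))]
pump_top t [(0.67, array([141., 235.])), (0.64, array([323., 245.])), (0.44, array([306., 225.]))]
cap s [(0.83, array([367., 201.]))]
cap t [(0.83, array([275., 178.]))]
funnel s [(0.82, array([194., 239.])), (0.8, array([354., 220.])), (0.72, array([299., 404.]))]
funnel t [(0.96, array([291., 204.])), (0.83, array([452., 358.])), (0.82, array([195., 362.]))]
tumbler_rim s [(0.58, array([452., 324.])), (0.4, array([442., 257.]))]
tumbler_rim t [(0.69, array([436., 189.]))]
refill s [(0.86, array([329., 187.]))]
refill t [(0.91, array([190., 188.]))]
jar s [(0.75, array([276., 210.])), (0.62, array([352., 222.])), (0.45, array([475., 385.]))]
jar t [(0.69, array([182., 252.]))]
katori s [(0.79, array([405., 371.])), (0.68, array([452., 324.]))]
katori t [(0.72, array([445., 255.]))]
```

View pics/side0.png

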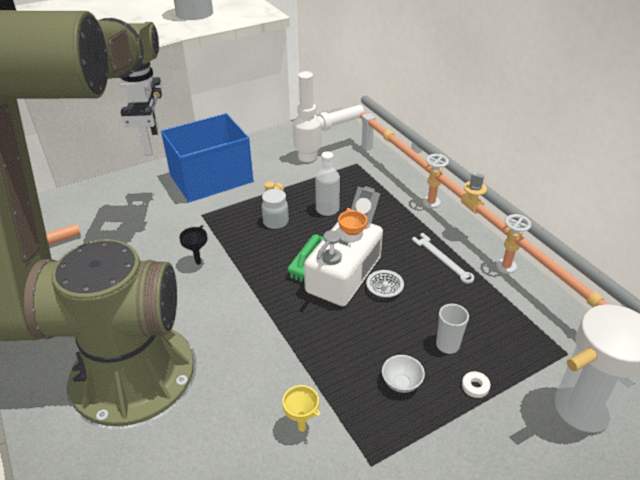

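View pics/top0.png

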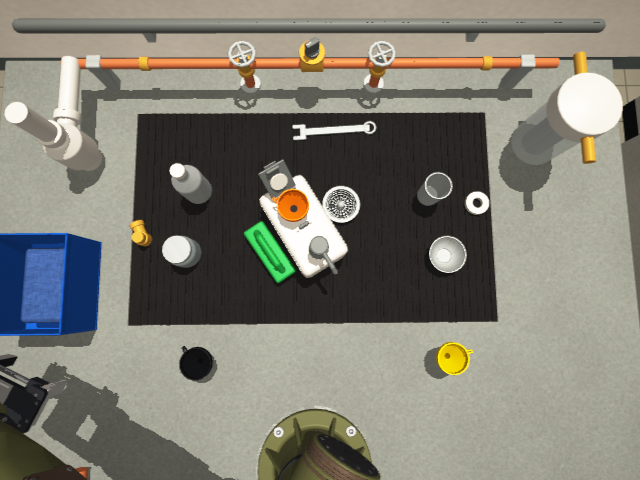

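Look-alikes for the funnel are the orange one (side 354,222; top 292,205, in the dispenser filler), the black one (side 194,240; top 195,362) and the yellow one (side 300,403; top 453,358). I choose the orange and check it in a close crop.

Run:
```python
import pickle,cv2,numpy as np
s,t=pickle.load(open("c0.pkl","rb"))
a=cv2.resize(s["color"][175:315,290:400],None,fx=3.6,fy=4,interpolation=cv2.INTER_CUBIC)
b=cv2.resize(t["color"][150:290,240:350],None,fx=3.6,fy=4,interpolation=cv2.INTER_CUBIC)
cv2.imwrite("pics/crop0.png",np.hstack([a,b]))
```

```text
(no output)
```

View pics/crop0.png

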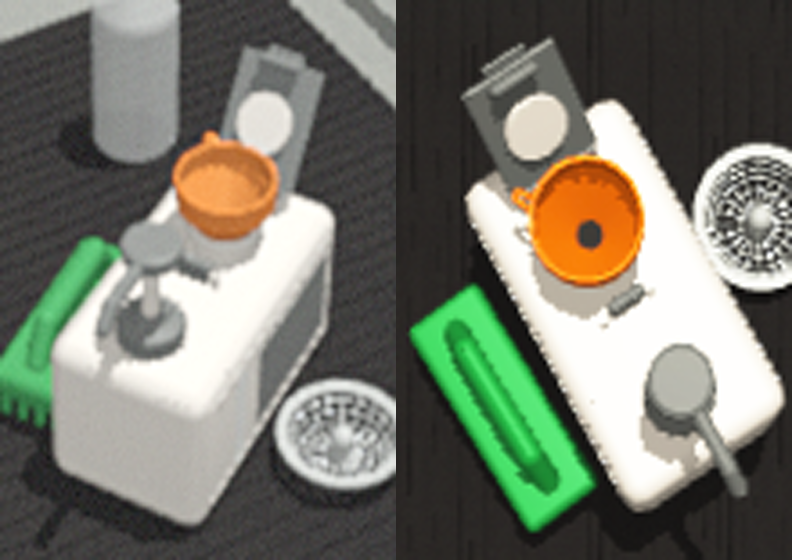

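The crop confirms the orange funnel sits in the filler: mouth centre at top ≈(293,204) and side ≈(353,218). The grey cap stands open behind it, and the pump head is at top (319,244), side (332,236).

Run:
```python
from h import *
import pickle
np.set_printoptions(precision=4,suppress=True)
s,t=pickle.load(open("c0.pkl","rb"))
print("pump",tri(s,(332.5,236.2),t,(319.2,244.0)), atz(t,(319.2,244),.176))
print("mouth",tri(s,(352.8,218.2),t,(292.8,204.5)), atz(t,(292.8,204.5),.150))
hsv=cv2.cvtColor(t["color"],cv2.COLOR_BGR2HSV)
m=cv2.inRange(hsv,(5,150,100),(22,255,255));m[:150]=0;m[290:]=0;m[:,:240]=0;m[:,350:]=0
m=cv2.morphologyEx(m,cv2.MORPH_CLOSE,np.ones((9,9)));m=cv2.morphologyEx(m,cv2.MORPH_OPEN,cv2.getStructuringElement(2,(11,11)))
c=max(cv2.findContours(m,0,1)[0],key=cv2.contourArea);print(cv2.fitEllipse(c))
print("catch",atz(t,(303.9,225),.119))
# cap edge outer corners: triangulate tab tip
def ct(u,v):return (240+(u-396)/3.6,150+v/4)
def cs(u,v):return (290+u/3.6,175+v/4)
print("tab",tri(s,cs(287,45),t,ct(517,55)))
print("capL",tri(s,cs(249,48),t,ct(465,92)),"capR",tri(s,cs(325,72),t,ct(553,38)))
for c,n in((s,"s"),(t,"t")):
  for d in ctrl.cut_out("tumbler_rim",c)[:2]:
    ys,xs=np.where(d["mask"]);print(n,d["conf"],xs.min(),xs.max(),ys.min(),ys.max())
a=cv2.resize(s["color"][290:370,420:490],None,fx=5,fy=5,interpolation=2);b=cv2.resize(t["color"][160:240,405:475],None,fx=5,fy=5,interpolation=2)
cv2.imwrite("pics/tum.png",np.hstack([a,b]))
```

```text
pump (array([ 0.4711, -0.0125,  0.1739]), np.float64(0.0006151020770075235)) [ 0.4711 -0.0126  0.176 ]
mouth (array([0.5548, 0.0392, 0.1536]), np.float64(0.0010215627104111515)) [0.555  0.0395 0.15  ]
((292.3819580078125, 204.70310974121094), (31.07152557373047, 32.521541595458984), 150.13803100585938)
catch [0.518  0.0179 0.119 ]
tab (array([0.6247, 0.0752, 0.1962]), np.float64(0.0031480343807941914))
capL (array([0.6128, 0.1043, 0.1796]), np.float64(0.00040316216230850733)) capR (array([0.6394, 0.0558, 0.183 ]), np.float64(0.0014057165539588126))
s 0.58 437 468 304 352
s 0.4 413 473 233 282
t 0.69 417 451 172 205
```

View pics/tum.png

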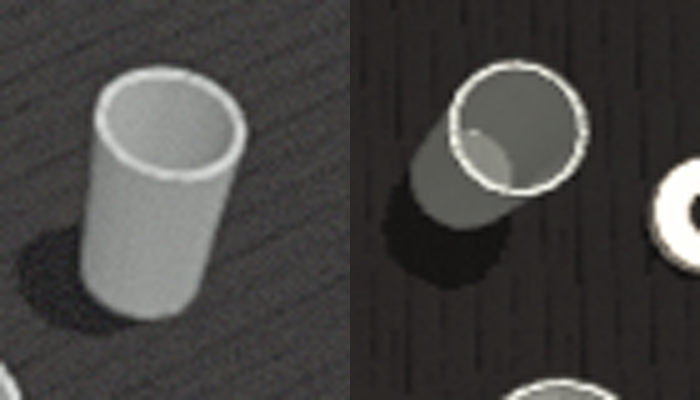

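Side crop: tumbler rim centre is at about side (454,315). In the top crop it is at about top (438.4,185.4), with nothing close to it.

```bash
cat >> h.py <<'E'
YAW=0.553; EX=np.array([np.cos(YAW),np.sin(YAW),0]); F=np.array([.555,.0393]); O=F-.038*EX[:2]
def D(x,z,y=0): return np.array([*(O+x*EX[:2]+y*np.array([-EX[1],EX[0]])),z])
def to(P,Rt=None):
    o=ctrl.get_obs();Rn=R.from_euler("xyz",o["eef_rot"]);p=np.array(o["ee_pos"])
    print("t",round(o["time_s"],2),"tcp",p,"F",np.array(o["force"]),"w",o["grip_width"])
    print(" units tool xyz",Rn.inv().apply(np.array(P)-p)/.05)
    if Rt is not None: print(" rotvec",(Rn.inv()*Rt).as_rotvec())
E
python3 - <<'E'
from h import *
import pickle
np.set_printoptions(precision=3,suppress=True)
s,t=pickle.load(open("c0.pkl","rb"))
print("tumbler",tri(s,(454,314.8),t,(438.4,185.4)),atz(t,(438.4,185.4),.095))
o=ctrl.get_obs();print(o);print(R.from_euler("xyz",o["eef_rot"]).as_matrix())
a=YAW+np.pi/2
for a in (a,a-np.pi):
  y=np.array([np.cos(a),np.sin(a),0]);z=np.array([0,0,-1.]);Rt=R.from_matrix(np.c_[np.cross(y,z),y,z]);to(D(.038,.23),Rt)
E
```

```text
tumbler (array([ 0.606, -0.273,  0.097]), np.float64(0.00011180885700739811)) [ 0.607 -0.273  0.095]
{'time_s': 1.0, 'qpos': array([ 1.054,  0.3  ,  1.521,  0.   ,  1.321, -0.067]), 'joint_vel': array([-0.001,  0.   , -0.   ,  0.002, -0.   ,  0.001]), 'tau': array([ -0.003, -53.167, -35.292,   0.071,   0.021,  -0.   ]), 'ee_pos': array([0.239, 0.495, 0.179]), 'eef_rot': array([ 3.142, -0.   ,  2.692]), 'force': array([-0.857,  0.185, -0.178]), 'moment': array([ 0.033,  0.057, -0.05 ]), 'grip_force': 0.0, 'grip_width': 0.09414757120856337}
[[-0.901  0.435  0.   ]
 [ 0.435  0.901  0.   ]
 [ 0.     0.    -1.   ]]
t 1.0 tcp [0.239 0.495 0.179] F [-0.857  0.185 -0.178] w 0.09414757120856337
 units tool xyz [-9.654 -5.466 -1.013]
 rotvec [ 0.     0.    -1.003]
t 1.0 tcp [0.239 0.495 0.179] F [-0.857  0.185 -0.178] w 0.09414757120856337
 units tool xyz [-9.654 -5.466 -1.013]
 rotvec [ 0.    -0.     2.139]
```

>>> move_arm --pt "1 0 0 -0.5 0 0 0" --pt "1 0 0 -0.5 0 0 0.04" --pt "1 0 0 -0.5 0 0 0.15" --pt "1 0 0 -0.5 0 0 0.15" --pt "1 0 0 0 0 0 0.15" --pt "1 0 0 0 0 0 0.15" --pt "1 0 0 0 0 0 0.15" --pt "1 0 0 0 0 0 0.15" --pt "1 0 0 0 0 0 0.15" --pt "1 0 0 0 0 0 0.15" --pt "1 0 0 0 0 0 0.15" --pt "1 0 0 0 0 0 0.15" --pt "1 0 0 0 0 0 0.15" --pt "1 0 0 0 0 0 0.15" --pt "1 0 0 0 0 0 0.15" --pt "1 0 0 0 0 0 0.15" --pt "1 0 0 0 0 0 0"

```text
time_s: 2.7
ee_pos: [0.2391, 0.4953, 0.2793]
eef_rot: [3.142, 0.0, 0.549]
force: [-0.3, 0.8, 0.3]
grip_width: 0.0939
grip_force: 0.0
```

```bash
cat >> h.py <<'E'
np.set_printoptions(precision=3,suppress=True)
_a=YAW-np.pi/2;_y=np.array([np.cos(_a),np.sin(_a),0]);_z=np.array([0,0,-1.]);RT=R.from_matrix(np.c_[np.cross(_y,_z),_y,_z])
E
python3 -c "
from h import *
to(D(.038,.279),RT);print(ctrl.get_obs()['qpos'])"
```

```text
t 2.7 tcp [0.239 0.495 0.279] F [-0.336  0.784  0.251] w 0.09392715803309859
 units tool xyz [ 0.627 11.076  0.007]
 rotvec [ 0.     0.    -0.004]
[ 1.054  0.245  1.361 -0.     1.536  2.076]
```

>>> move_arm --pt "1 0.03 0.4 0 0 0 0" --pt "1 0.05 0.7 0 0 0 0" --pt "1 0.05 0.8 0 0 0 0" --pt "1 0.05 0.8 0 0 0 0" --pt "1 0.05 0.8 0 0 0 0" --pt "1 0.05 0.8 0 0 0 0" --pt "1 0.05 0.8 0 0 0 0" --pt "1 0.05 0.8 0 0 0 0" --pt "1 0.05 0.8 0 0 0 0" --pt "1 0.05 0.8 0 0 0 0" --pt "1 0.05 0.8 0 0 0 0" --pt "1 0.05 0.8 0 0 0 0" --pt "1 0.05 0.8 0 0 0 0" --pt "1 0 0.7 0 0 0 0" --pt "1 0 0.5 0 0 0 0" --pt "1 0 0.18 0 0 0 0" --pt "1 0 0 0 0 0 0" --pt "1 0 0 0 0 0 0"

```text
time_s: 4.5
ee_pos: [0.5612, 0.0324, 0.2794]
eef_rot: [-3.141, -0.0, 0.554]
force: [-0.8, 0.6, -0.9]
grip_width: 0.0938
grip_force: 0.0
```

```bash
cat >> h.py <<'E'
def wproj(c,o,P):
    Rn=R.from_euler("xyz",o["eef_rot"]);q=Rn.inv().apply(np.array(P)-o["ee_pos"])
    T=np.linalg.inv(c["tool_from_camera"]);p=T[:3,:3]@q+T[:3,3]
    th=np.arctan2(np.hypot(p[0],p[1]),p[2]);u=p[:2]/max(np.hypot(p[0],p[1]),1e-9)
    return c["K"][:2,2]+c["K"][0,0]*th*u
def circ(img,f,C,r,col):
    pts=[f(np.array(C)+r*np.array([np.cos(a),np.sin(a),0])) for a in np.linspace(0,2*np.pi,60)]
    cv2.polylines(img,[np.int32(np.round(pts))],True,col,1)
E
python3 - <<'E'
from h import *
to(D(.038,.127),RT);o=ctrl.get_obs();print(o['qpos'])
c=ctrl.camera("wrist");im=c["color"].copy()
f=lambda P:wproj(c,o,P)
circ(im,f,D(.038,.1495),.033,(255,0,0));circ(im,f,D(-.062,.175),.019,(0,0,255))
cv2.circle(im,tuple(np.int32(f(D(-.004,.119)))),3,(0,255,0),-1)
for y in(-.055,.055):
  for x in(-.1,.1): cv2.circle(im,tuple(np.int32(f(D(x,.105,y)))),3,(255,0,255),-1)
cv2.imwrite("pics/w1.png",im);print(c["K"][0,0],f(D(.038,.1495)))
E
```

```text
t 4.5 tcp [0.561 0.032 0.279] F [-0.778  0.643 -0.896] w 0.0938300939746095
 units tool xyz [-0.034 -0.183  3.049]
 rotvec [-0.    -0.     0.001]
[-0.008  0.274  1.325  0.     1.543  1.009]
371.64829954431775 [304.136 231.667]
```

View pics/w1.png

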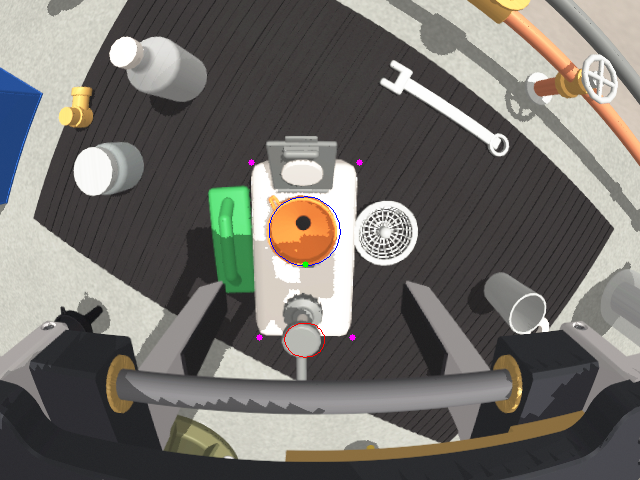

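The wrist picture shows the predicted collar circle on the orange funnel at (304,231), and the pump head matches at (302,340), so the pose is good. I descend.

>>> move_arm --pt "1 -0.03 -0.18 0.2 0 0 0" --pt "1 0 0 0.4 0 0 0" --pt "1 0 0 0.4 0 0 0" --pt "1 0 0 0.4 0 0 0" --pt "1 0 0 0.4 0 0 0" --pt "1 0 0 0.4 0 0 0" --pt "1 0 0 0.4 0 0 0" --pt "1 0 0 0.3 0 0 0" --pt "1 0 0 0.15 0 0 0" --pt "1 0 0 0 0 0 0" --pt "1 0 0 0 0 0 0"

```text
time_s: 5.65
ee_pos: [0.5558, 0.0388, 0.1277]
eef_rot: [3.141, -0.001, 0.553]
force: [0.5, 0.0, 0.7]
grip_width: 0.094
grip_force: 0.0
```

>>> move_arm --pt "0.85 0 0 0 0 0 0" --pt "0.75 0 0 0 0 0 0" --pt "0.7 0 0 0 0 0 0" --pt "0.65 0 0 0 0 0 0" --pt "0.6 0 0 0 0 0 0" --pt "0.6 0 0 0 0 0 0" --pt "0.6 0 0 0 0 0 0" --pt "0.6 0 0 0 0 0 0" --force 8

```text
time_s: 6.45
ee_pos: [0.5556, 0.0384, 0.1269]
eef_rot: [3.141, -0.0, 0.552]
force: [-0.1, -0.7, -0.1]
grip_width: 0.0566
grip_force: 0.1
```

Run:
```python
from h import *
s=ctrl.camera("side");w=ctrl.camera("wrist")
a=cv2.resize(s["color"][150:300,280:420],(400,430));b=cv2.resize(w["color"][100:400,180:440],(373,430))
cv2.imwrite("pics/g1.png",np.hstack([a,b]))
```

```text
(no output)
```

View pics/g1.png

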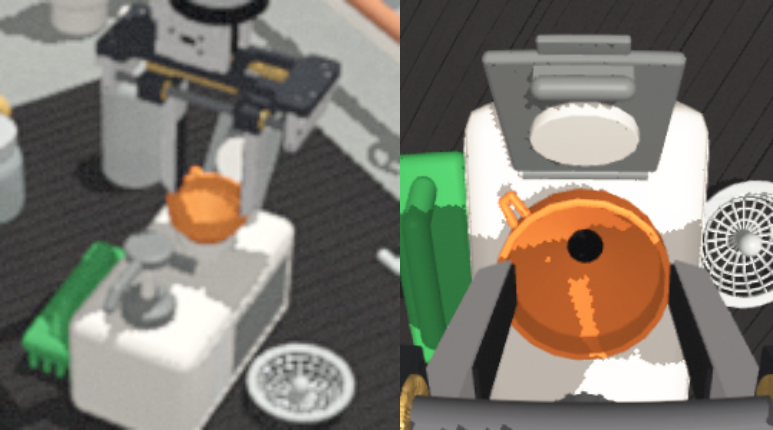

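Run:
```python
from h import *
to(D(.038,.127),RT);o=ctrl.get_obs();print(o["grip_width"],o["grip_force"])
w=ctrl.camera("wrist");f=lambda P:wproj(w,o,P)
def ext(x,z,r=.033,y=0):
    p=np.array([f(D(x,z,y)+r*np.array([np.cos(a),np.sin(a),0])) for a in np.linspace(0,6.28,80)]);return np.r_[p.min(0),p.max(0)]
print("pred top",ext(.038,.1495),"bot",ext(.038,.1335))
hsv=cv2.cvtColor(w["color"],cv2.COLOR_BGR2HSV);m=cv2.inRange(hsv,(5,150,80),(22,255,255))
m=cv2.morphologyEx(m,cv2.MORPH_OPEN,cv2.getStructuringElement(2,(13,13)))
m[:200]=0;m[380:]=0;m[:,:200]=0;m[:,420:]=0
ys,xs=np.where(m);print("seen",xs.min(),ys.min(),xs.max(),ys.max())
for y in(-.028,.028): print("tip",f(D(.038,.127,y)),f(D(.038,.149,y)))
for x in(.03,.038,.045,.055):
  for z in(.15,.16): print(x,z,ext(x,z))
s=ctrl.camera("side");print("side tips",[proj(s,D(.038,.127,y)) for y in(-.028,.028)], "rim",[proj(s,D(.038,.1495,y)) for y in(-.033,.033)])
```

```text
t 6.55 tcp [0.556 0.038 0.127] F [0.447 0.294 0.682] w 0.05642927547109116
 units tool xyz [-0.001 -0.023 -0.003]
 rotvec [ 0.     0.    -0.001]
0.05642927547109116 0.08760723839856155
pred top [250.858 236.553 373.525 348.95 ] bot [255.202 229.269 369.363 335.225]
seen 252 232 368 350
tip [359.455 280.948] [364.154 295.725]
tip [265.176 281.014] [260.229 295.784]
0.03 0.15 [251.626 251.957 372.819 360.971]
0.03 0.16 [248.702 257.922 375.623 370.769]
0.038 0.15 [250.712 236.8   373.665 349.407]
0.038 0.16 [247.665 242.023 376.585 358.946]
0.045 0.15 [249.938 223.269 374.38  338.907]
0.045 0.16 [246.785 227.796 377.401 348.178]
0.055 0.15 [248.883 203.565 375.352 323.286]
0.055 0.16 [245.582 207.034 378.513 332.102]
side tips [array([363.225, 230.784]), array([341.568, 223.491])] rim [array([365.601, 223.883]), array([339.797, 215.322])]
```

>>> move_arm --pt "0.5 0 0 0 0 0 0" --pt "0.5 0 0 0 0 0 0" --pt "0.5 0 0 0 0 0 0"

```text
time_s: 6.95
ee_pos: [0.5556, 0.0384, 0.1268]
eef_rot: [-3.142, 0.0, 0.552]
force: [0.8, 0.5, 0.5]
grip_width: 0.0472
grip_force: 0.1
```

Run:
```python
from h import *
o=ctrl.get_obs();print(o["grip_width"],o["grip_force"],o["force"],o["moment"])
s=ctrl.camera("side");w=ctrl.camera("wrist")
a=cv2.resize(s["color"][180:260,310:400],(430,382));b=cv2.resize(w["color"][210:380,220:410],(370,331))
b=cv2.copyMakeBorder(b,0,51,0,0,0)
cv2.imwrite("pics/g2.png",np.hstack([a,b]))
```

```text
0.04719591281413484 0.053993270521459635 [0.779 0.529 0.518] [-0.053  0.143  0.037]
```

View pics/g2.png

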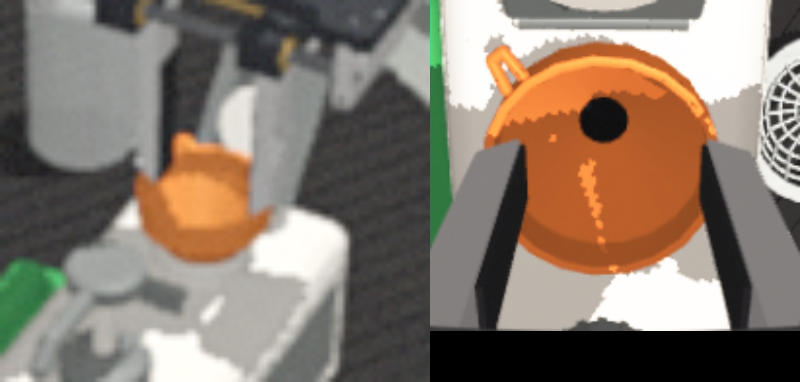

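Run:
```python
from h import *
from scipy.optimize import least_squares
w=ctrl.camera("wrist");print(w["tool_from_camera"],w["K"])
o=dict(eef_rot=[0,0,0],ee_pos=np.zeros(3))
for nm,l,r,W in(("w1",(222,285),(408,284),.094),("g2",(268.8,284.5),(361,284.5),.0472)):
  # solve tool x,z of the corner given half width
  g=lambda p:np.r_[wproj(w,o,[p[0],-W/2,p[1]])-wproj(w,o,[p[0],W/2,p[1]])-(np.array(l)-np.array(r))*np.sign(1), wproj(w,o,[p[0],0,p[1]])-(np.array(l)+np.array(r))/2]
  for sgn in(1,-1):
    h=lambda p:g(p) if sgn==1 else np.r_[wproj(w,o,[p[0],W/2,p[1]])-wproj(w,o,[p[0],-W/2,p[1]])-(np.array(l)-np.array(r)),wproj(w,o,[p[0],0,p[1]])-(np.array(l)+np.array(r))/2]
    q=least_squares(h,[0,-.01]);print(nm,q.x,q.cost)
```

```text
[[ 0.    -0.962 -0.273  0.08 ]
 [ 1.     0.     0.    -0.   ]
 [-0.    -0.273  0.962 -0.205]
 [ 0.     0.     0.     1.   ]] [[371.648   0.    313.73 ]
 [  0.    371.648 245.626]
 [  0.      0.      1.   ]]
w1 [ 0.011 -0.034] 0.733603577446081
w1 [-390478.401  973864.821] 17299.54813291565
g2 [ 0.009 -0.029] 0.16897784103929472
g2 [-173715.316  433251.127] 4251.326043907735
```

The fingertips show about 25–29 mm short of the reported TCP: side tip at about (366,223), at rim height. They closed above the collar without touching it. I'll raise, open, go lower in small steps watching the force, and grip again.

>>> move_arm --pt "0.5 0 0 -0.2 0 0 0" --pt "0.6 0 0 -0.2 0 0 0" --pt "1 0 0 0 0 0 0" --pt "1 0 0 0 0 0 0" --pt "1 0 0 0 0 0 0" --pt "1 0 0 0 0 0 0" --pt "1 0 0 0 0 0 0" --pt "1 0 0 0.2 0 0 0" --pt "1 0 0 0.2 0 0 0" --pt "1 0 0 0.1 0 0 0" --pt "1 0 0 0.1 0 0 0" --pt "1 0 0 0.1 0 0 0" --pt "1 0 0 0 0 0 0"

```text
time_s: 8.4
ee_pos: [0.5553, 0.0384, 0.1111]
eef_rot: [-3.141, 0.001, 0.552]
force: [0.6, -0.3, -0.2]
grip_width: 0.0936
grip_force: 0.0
```

Run:
```python
from h import *
to(D(.038,.103),RT)
w=ctrl.camera("wrist");s=ctrl.camera("side")
cv2.imwrite("pics/g3.png",np.hstack([cv2.resize(s["color"][180:270,300:400],(400,360)),cv2.resize(w["color"][200:400,190:430],(400,333))[:333]]) if 0 else np.vstack([cv2.resize(s["color"][180:270,290:410],(480,360),interpolation=2),cv2.resize(w["color"][230:350,190:430],(480,240))]))
```

```text
t 8.4 tcp [0.555 0.038 0.111] F [ 0.568 -0.27  -0.167] w 0.09360715687467663
 units tool xyz [ 0.004 -0.019  0.163]
 rotvec [-0.001  0.001 -0.001]
```

View pics/g3.png

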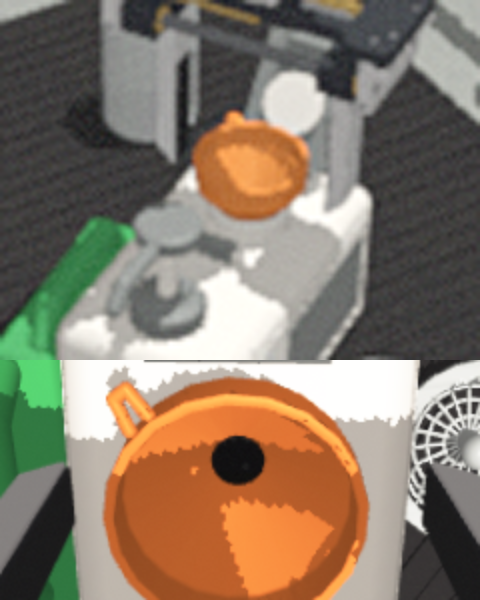

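The side crop shows the tip at about side (376,232), so z ≈ 0.132 while TCP reads 0.111: the offset is roughly 20–25 mm. The funnel is undisturbed. I lower a little more and close.

>>> move_arm --pt "1 0 0 0.1 0 0 0" --pt "1 0 0 0.1 0 0 0" --pt "1 0 0 0 0 0 0" --pt "0.8 0 0 0 0 0 0" --pt "0.7 0 0 0 0 0 0" --pt "0.6 0 0 0 0 0 0" --pt "0.6 0 0 0 0 0 0" --pt "0.6 0 0 0 0 0 0" --pt "0.6 0 0 0 0 0 0" --force 8

```text
time_s: 9.4
ee_pos: [0.5547, 0.0404, 0.1022]
eef_rot: [-3.138, 0.0, 0.552]
force: [-8.8, 12.7, 6.4]
grip_width: 0.0673
grip_force: 8.0
```

>>> move_arm --pt "0.6 0 -0.04 0 0 0 0" --pt "0.6 0 0 -0.05 0 0 0" --pt "0.6 0 0 -0.1 0 0 0" --pt "0.6 0 0 -0.1 0 0 0" --pt "0.6 0 0 -0.2 0 0 0" --pt "0.6 0 0 -0.25 0 0 0" --pt "0.6 0 0 -0.3 0 0 0" --pt "0.6 0 0 -0.3 0 0 0" --pt "0.6 0 0 -0.3 0 0 0" --pt "0.6 0 0 -0.3 0 0 0" --pt "0.6 0 0 -0.2 0 0 0" --pt "0.6 0 0 -0.1 0 0 0" --pt "0.6 0 0 0 0 0 0" --pt "0.6 0 0 0 0 0 0"

```text
time_s: 10.8
ee_pos: [0.5544, 0.0401, 0.2113]
eef_rot: [-3.141, 0.001, 0.552]
force: [-0.3, -0.5, -0.8]
grip_width: 0.0672
grip_force: 8.0
```

Run:
```python
from h import *
to([.6065,-.273,.21],RT)
w=ctrl.camera("wrist");s=ctrl.camera("side");t=ctrl.camera("top")
import pickle;pickle.dump((s,t,w),open("c1.pkl","wb"))
cv2.imwrite("pics/g4.png",np.hstack([cv2.resize(s["color"][130:270,280:420],(400,400),interpolation=2),cv2.resize(w["color"][200:400,210:410],(400,400))]))
```

```text
t 10.8 tcp [0.554 0.04  0.211] F [-0.349 -0.471 -0.767] w 0.06719770605813796
 units tool xyz [-2.394  5.879  0.026]
 rotvec [-0.     0.001 -0.001]
```

View pics/g4.png

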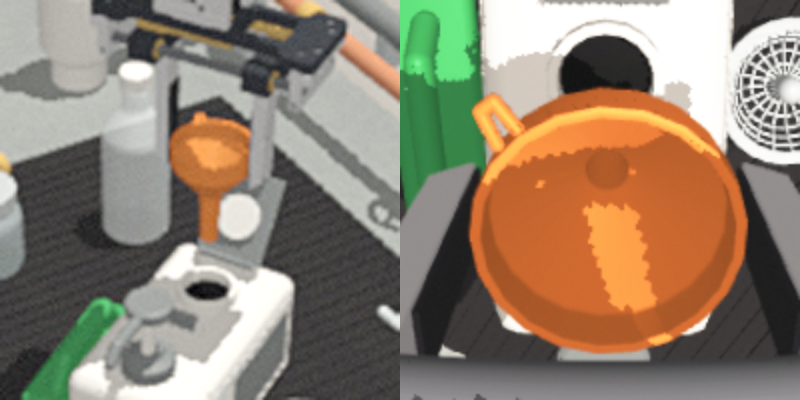

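The funnel is held upright, out of the filler, with its loop at the upper left and the filler empty. I carry it to the tumbler.

>>> move_arm --pt "0.6 -0.1 0.2 0 0 0 0" --pt "0.6 -0.2 0.4 0 0 0 0" --pt "0.6 -0.2 0.5 0 0 0 0" --pt "0.6 -0.2 0.5 0 0 0 0" --pt "0.6 -0.2 0.5 0 0 0 0" --pt "0.6 -0.2 0.5 0 0 0 0" --pt "0.6 -0.2 0.5 0 0 0 0" --pt "0.6 -0.2 0.5 0 0 0 0" --pt "0.6 -0.2 0.5 0 0 0 0" --pt "0.6 -0.2 0.5 0 0 0 0" --pt "0.6 -0.2 0.5 0 0 0 0" --pt "0.6 -0.2 0.4 0 0 0 0" --pt "0.6 -0.2 0.3 0 0 0 0" --pt "0.6 -0.09 0.08 0 0 0 0" --pt "0.6 0 0 0 0 0 0" --pt "0.6 0 0 0 0 0 0"

```text
time_s: 12.55
ee_pos: [0.5984, -0.2775, 0.212]
eef_rot: [-3.142, -0.0, 0.552]
force: [-0.1, -0.0, 0.3]
grip_width: 0.0667
grip_force: 8.0
```

Run:
```python
from h import *
to([.6065,-.273,.08],RT)
s=ctrl.camera("side");t=ctrl.camera("top")
# orange funnel masks & tumbler
for n,c in(("s",s),("t",t)):
  hsv=cv2.cvtColor(c["color"],cv2.COLOR_BGR2HSV);m=cv2.inRange(hsv,(5,150,80),(22,255,255))
  p=proj(c,[.6065,-.273,.22]);y,x=np.ogrid[:480,:640];m[(x-p[0])**2+(y-p[1])**2>60**2]=0
  ys,xs=np.where(m);print(n,p,xs.min(),xs.max(),ys.min(),ys.max(),"spout row",ys.max(),xs[ys>ys.max()-4].mean())
  print(" pred spout end",proj(c,[.6065,-.273,.167]),"rim",proj(c,[.6065,-.273,.258]))
  d=ctrl.cut_out("tumbler_rim",c);print([(q["conf"],np.round(q["centre"][::-1])) for q in d[:2]])
```

```text
t 12.55 tcp [ 0.598 -0.278  0.212] F [-0.053 -0.01   0.251] w 0.06666109772297475
 units tool xyz [0.185 0.008 2.64 ]
 rotvec [-0.    -0.    -0.001]
s [463.143 271.404] 447 517 216 295 spout row 295 458.44
 pred spout end [459.144 290.813] rim [466.163 256.748]
[(0.77, array([453., 325.]))]Traceback (most recent call last):
  File "<stdin>", line 8, in <module>
    return umr_minimum(a, axis, None, out, keepdims, initial, where)
ValueError: zero-size array to reduction operation minimum which has no identity
```

>>> move_arm --pt "0.6 0.18 0 0 0 0 0" --pt "0.6 0 0 0.2 0 0 0" --pt "0.6 0 0 0.3 0 0 0" --pt "0.6 0 0 0.3 0 0 0" --pt "0.6 0 0 0.3 0 0 0" --pt "0.6 0 0 0.3 0 0 0" --pt "0.6 0 0 0.3 0 0 0" --pt "0.6 0 0 0.3 0 0 0" --pt "0.6 0 0 0.2 0 0 0" --pt "0.6 0 0 0.1 0 0 0" --pt "0.6 0 0 0.1 0 0 0" --pt "0.6 0 0 0 0 0 0" --pt "0.6 0 0 0 0 0 0"

```text
time_s: 14.0
ee_pos: [0.6063, -0.2736, 0.0923]
eef_rot: [3.141, -0.0, 0.552]
force: [-0.5, 0.4, -0.5]
grip_width: 0.0671
grip_force: 8.0
```

Run:
```python
from h import *
to([.6065,-.273,.072],RT)
s=ctrl.camera("side");t=ctrl.camera("top");w=ctrl.camera("wrist")
b=w["color"][170:410,150:450]
cv2.imwrite("pics/p1.png",np.hstack([cv2.resize(s["color"][230:370,390:530],(400,400),interpolation=2),cv2.resize(b,(400,320))[:].copy() if 0 else cv2.copyMakeBorder(cv2.resize(b,(400,320)),0,80,0,0,0)]))
```

```text
t 14.0 tcp [ 0.606 -0.274  0.092] F [-0.55   0.37  -0.532] w 0.06705257573678718
 units tool xyz [ 0.009 -0.008  0.407]
 rotvec [ 0.001 -0.    -0.001]
```

View pics/p1.png

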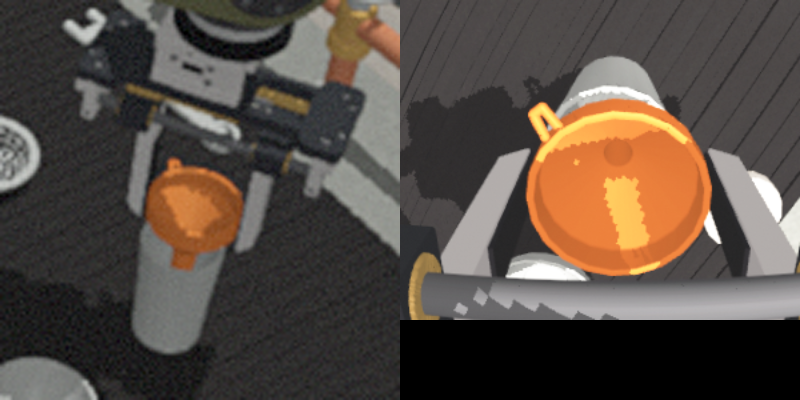

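In the side crop the spout has gone in behind the tumbler's front rim, at about crop (185,258), and it is centred. I lower slowly until there is contact.

>>> move_arm --pt "0.6 0 0 0.1 0 0 0" --pt "0.6 0 0 0.1 0 0 0" --pt "0.6 0 0 0.1 0 0 0" --pt "0.6 0 0 0.04 0 0 0" --pt "0.6 0 0 0 0 0 0"

```text
time_s: 14.65
ee_pos: [0.6059, -0.2733, 0.0743]
eef_rot: [-3.141, 0.0, 0.552]
force: [-0.5, 0.2, -0.6]
grip_width: 0.0668
grip_force: 8.0
```

>>> move_arm --pt "0.6 0 0 0.04 0 0 0" --pt "0.6 0 0 0.02 0 0 0" --pt "0.6 0 0 0 0 0 0"

```text
time_s: 14.95
ee_pos: [0.6067, -0.2736, 0.073]
eef_rot: [3.14, -0.001, 0.552]
force: [-0.3, 1.6, 5.9]
grip_width: 0.0669
grip_force: 8.0
```

>>> move_arm --pt "0.6 0 0 -0.03 0 0 0" --pt "0.75 0 0 0 0 0 0" --pt "0.8 0 0 0 0 0 0" --pt "0.9 0 0 0 0 0 0" --pt "0.95 0 0 0 0 0 0" --pt "0.95 0 0 0 0 0 0" --pt "0.95 0 0 -0.1 0 0 0" --pt "0.95 0 0 -0.2 0 0 0" --pt "0.95 0 0 -0.4 0 0 0" --pt "0.95 0 0 -0.6 0 0 0" --pt "0.95 0 0 -0.8 0 0 0" --pt "0.95 0 0 -0.8 0 0 0" --pt "0.95 0 0 -0.6 0 0 0" --pt "0.95 0 0 -0.4 0 0 0" --pt "0.95 0 0 0 0 0 0"

```text
time_s: 16.45
ee_pos: [0.6067, -0.2738, 0.2725]
eef_rot: [3.136, -0.003, 0.552]
force: [-0.3, -0.7, 0.9]
grip_width: 0.0893
grip_force: 0.0
```

Run:
```python
from h import *
to(D(.16,.27),RT)
s=ctrl.camera("side");t=ctrl.camera("top")
for n,c in(("s",s),("t",t)):
  hsv=cv2.cvtColor(c["color"],cv2.COLOR_BGR2HSV);m=cv2.inRange(hsv,(5,150,80),(22,255,255))
  p=proj(c,[.6065,-.273,.11]);y,x=np.ogrid[:480,:640];m[(x-p[0])**2+(y-p[1])**2>28**2]=0
  m2=cv2.morphologyEx(m,cv2.MORPH_OPEN,cv2.getStructuringElement(2,(7,7)))
  ys,xs=np.where(m2);print(n,p,xs.min(),xs.max(),ys.min(),ys.max())
  q=np.array([proj(c,np.array([.6065,-.273,z])+.033*np.array([np.cos(a),np.sin(a),0])) for a in np.linspace(0,6.28,60) for z in(.102,.118)]);print(" pred",q.min(0),q.max(0))
```

```text
t 16.45 tcp [ 0.607 -0.274  0.272] F [-0.299 -0.719  0.852] w 0.0893058038605507
 units tool xyz [ 4.841 -5.878  0.034]
 rotvec [ 0.005 -0.003 -0.001]
s [455.098 310.454] 438 472 293 323
 pred [438.237 295.915] [472.202 325.469]
t [440.194 183.673] 423 448 167 198
 pred [423.868 167.596] [456.787 199.62 ]
```

The funnel stands seated upright: measured extents agree with prediction within 2 px. Next is the cap. I close the fingers and go behind it.

>>> move_arm --pt "0.9 0.2 -0.2 0 0 0 0" --pt "0.7 0.4 -0.4 0 0 0 0" --pt "0.5 0.4 -0.5 0 0 0 0" --pt "0.3 0.4 -0.5 0 0 0 0" --pt "0.1 0.4 -0.5 0 0 0 0" --pt "0 0.4 -0.5 0 0 0 0" --pt "0 0.4 -0.5 0 0 0 0" --pt "0 0.4 -0.5 0 0 0 0" --pt "0 0.4 -0.5 0 0 0 0" --pt "0 0.4 -0.5 0 0 0 0" --pt "0 0.4 -0.5 0 0 0 0" --pt "0 0.4 -0.5 0 0 0 0" --pt "0 0.2 -0.4 0 0 0 0" --pt "0 0.04 -0.38 0 0 0 0" --pt "0 0 0 0 0 0 0" --pt "0 0 0 0 0 0 0"

```text
time_s: 18.15
ee_pos: [0.6445, 0.125, 0.2682]
eef_rot: [3.142, 0.0, 0.552]
force: [0.2, 0.3, 0.5]
grip_width: 0.0005
grip_force: 0.0
```

Run:
```python
from h import *
to(D(.165,.13),RT);print(ctrl.get_obs()["qpos"])
w=ctrl.camera("wrist");s=ctrl.camera("side")
o=ctrl.get_obs()
d=ctrl.cut_out("cap",w)
for q in d[:1]:
  m=q["mask"];ys,xs=np.where(m);print(q["conf"],xs.min(),xs.max(),ys.min(),ys.max())
d=ctrl.cut_out("cap",s)[0];ys,xs=np.where(d["mask"]);print("s",d["conf"],xs.min(),xs.max(),ys.min(),ys.max())
for th in(1.9,2.0,2.1,2.2,2.3,2.4):
  P=lambda r,y:D(.074-r*np.cos(th),.119+r*np.sin(th),y)
  C=[(0,-.029),(0,.029),(.073,-.029),(.073,.029),(.081,0)]
  a=np.array([wproj(w,o,P(*c)) for c in C]);b=np.array([proj(s,P(*c)) for c in C])
  print(th,"w",a.min(0),a.max(0),"s",b.min(0),b.max(0))
```

```text
t 18.15 tcp [0.645 0.125 0.268] F [0.223 0.263 0.523] w 0.00045930156133239876
 units tool xyz [0.117 0.517 2.764]
 rotvec [ 0.     0.    -0.001]
[ 0.136  0.51   1.029 -0.     1.603  1.154]
0.93 329 375 283 307Traceback (most recent call last):
  File "<stdin>", line 8, in <module>
IndexError: list index out of range
```

>>> move_arm --pt "0 0.12 0.22 0 0 0 0" --pt "0 0 0.3 0 0 0 0" --pt "0 0 0 0.2 0 0 0" --pt "0 0 0 0.4 0 0 0" --pt "0 0 0 0.4 0 0 0" --pt "0 0 0 0.4 0 0 0" --pt "0 0 0 0.4 0 0 0" --pt "0 0 0 0.4 0 0 0" --pt "0 0 0 0.3 0 0 0" --pt "0 0 0 0.2 0 0 0" --pt "0 0 0 0.06 0 0 0" --pt "0 0 0 0 0 0 0" --pt "0 0 0 0 0 0 0"

```text
time_s: 19.65
ee_pos: [0.664, 0.1061, 0.1313]
eef_rot: [3.141, -0.001, 0.552]
force: [-0.6, 0.5, -0.2]
grip_width: 0.0003
grip_force: 0.0
```

Run:
```python
from h import *
to(D(.125,.13),RT)
s=ctrl.camera("side");t=ctrl.camera("top");w=ctrl.camera("wrist")
o=ctrl.get_obs()
for n,c in(("s",s),("t",t),("w",w)):
  for q in ctrl.cut_out("cap",c)[:1]:
    ys,xs=np.where(q["mask"]);print(n,q["conf"],xs.min(),xs.max(),ys.min(),ys.max())
for th in(1.9,2.1,2.2,2.3,2.4):
  P=lambda r,y:D(.074-r*np.cos(th),.119+r*np.sin(th),y)
  C=[(0,-.029),(0,.029),(.073,-.029),(.073,.029),(.081,0)]
  for n,f in(("s",lambda p:proj(s,p)),("t",lambda p:proj(t,p)),("w",lambda p:wproj(w,o,p))):
    a=np.array([f(P(*c)) for c in C]);print(th,n,a.min(0),a.max(0))
```

```text
t 19.65 tcp [0.664 0.106 0.131] F [-0.618  0.45  -0.163] w 0.0002611501607613483
 units tool xyz [-0.818 -0.007  0.024]
 rotvec [ 0.001 -0.001 -0.001]
s 0.57 350 379 186 221
1.9 s [348.022 188.861] [375.837 224.822]
1.9 t [263.256 167.493] [296.255 200.473]
1.9 w [260.325 391.094] [367.208 441.427]
2.1 s [348.022 188.02 ] [378.079 224.822]
2.1 t [260.077 162.849] [296.255 200.473]
2.1 w [259.686 391.094] [367.786 412.963]
2.2 s [348.022 188.049] [379.069 224.822]
2.2 t [258.702 160.916] [296.255 200.473]
2.2 w [259.712 391.094] [367.728 397.756]
2.3 s [348.022 188.373] [379.959 224.822]
2.3 t [257.488 159.27 ] [296.255 200.473]
2.3 w [259.975 382.393] [367.433 391.186]
2.4 s [348.022 188.984] [380.743 224.822]
2.4 t [256.448 157.924] [296.255 200.473]
2.4 w [260.463 367.267] [366.913 391.186]
```

>>> move_arm --pt "0 -0.15 0 0 0 0 0" --pt "0 -0.15 0 0 0 0 0" --pt "0 -0.1 0 0 0 0 0" --pt "0 -0.1 0 0 0 0 0" --pt "0 -0.1 0 0 0 0 0" --pt "0 -0.1 0 0 0 0 0" --pt "0 -0.1 0 0 0 0 0" --pt "0 -0.1 0 0 0 0 0" --pt "0 -0.1 0 0 0 0 0" --pt "0 -0.1 0 0 0 0 0" --pt "0 -0.1 0 0 0 0 0" --pt "0 -0.1 0 0 0 0 0" --pt "0 -0.1 0 0 0 0 0" --pt "0 -0.1 0 0 0 0 0" --pt "0 0 0 0 0 0 0"

```text
time_s: 21.45
ee_pos: [0.5994, 0.0664, 0.1304]
eef_rot: [-3.142, 0.0, 0.552]
force: [0.1, 0.5, 0.5]
grip_width: 0.0003
grip_force: 0.0
```

```bash
cat > cap.py <<'E'
from h import *
to(D(.05,.13),RT)
s=ctrl.camera("side");t=ctrl.camera("top");o=ctrl.get_obs();print("TCP x'",(o["ee_pos"][:2]-O)@EX[:2])
for n,c in(("s",s),("t",t)):
  for q in ctrl.cut_out("cap",c)[:1]:
    ys,xs=np.where(q["mask"]);print(n,q["conf"],xs.min(),xs.max(),ys.min(),ys.max())
for th in(0,.15,.3,.6,.9,1.2,1.5,1.8):
  P=lambda r,y:D(.074-r*np.cos(th),.119+r*np.sin(th),y)
  C=[(0,-.029),(0,.029),(.073,-.029),(.073,.029),(.081,0)]
  r=[]
  for f in(lambda p:proj(s,p),lambda p:proj(t,p)):
    a=np.array([f(P(*c)) for c in C]);r+=[a.min(0).round(),a.max(0).round()]
  print(th,*r)
E
python3 cap.py
```

```text
t 21.45 tcp [0.599 0.066 0.13 ] F [0.061 0.523 0.526] w 0.00026648627194490943
 units tool xyz [-0.8   -0.003  0.009]
 rotvec [-0.     0.    -0.001]
TCP x' 0.09053524621055734
s 0.68 349 372 190 221
0 [334. 218.] [370. 243.] [273. 186.] [315. 230.]
0.15 [334. 218.] [370. 239.] [273. 186.] [315. 229.]
0.3 [335. 218.] [370. 235.] [273. 186.] [314. 227.]
0.6 [337. 218.] [370. 226.] [273. 186.] [311. 221.]
0.9 [340. 209.] [370. 225.] [273. 186.] [307. 213.]
1.2 [344. 201.] [370. 225.] [273. 186.] [302. 204.]
1.5 [348. 194.] [371. 225.] [271. 179.] [296. 200.]
1.8 [348. 190.] [375. 225.] [265. 170.] [296. 200.]
```

>>> move_arm --pt "0 -0.1 0 0 0 0 0" --pt "0 -0.1 0 0 0 0 0" --pt "0 -0.1 0 0 0 0 0" --pt "0 -0.1 0 0 0 0 0" --pt "0 -0.1 0 0 0 0 0" --pt "0 -0.1 0 0 0 0 0" --pt "0 -0.1 0 0 0 0 0" --pt "0 -0.1 0 0 0 0 0" --pt "0 0 0 0 0 0 0"

```text
time_s: 22.55
ee_pos: [0.5653, 0.0455, 0.1304]
eef_rot: [3.142, 0.0, 0.552]
force: [-1.0, -0.2, 1.1]
grip_width: 0.0007
grip_force: 0.0
```

```bash
python3 cap.py
```

```text
t 22.55 tcp [0.565 0.045 0.13 ] F [-0.985 -0.159  1.131] w 0.0006704018290123884
 units tool xyz [-0.    -0.004  0.009]
 rotvec [ 0.     0.    -0.001]
TCP x' 0.05051499756101622
s 0.5 340 366 213 223
0 [334. 218.] [370. 243.] [273. 186.] [315. 230.]
0.15 [334. 218.] [370. 239.] [273. 186.] [315. 229.]
0.3 [335. 218.] [370. 235.] [273. 186.] [314. 227.]
0.6 [337. 218.] [370. 226.] [273. 186.] [311. 221.]
0.9 [340. 209.] [370. 225.] [273. 186.] [307. 213.]
1.2 [344. 201.] [370. 225.] [273. 186.] [302. 204.]
1.5 [348. 194.] [371. 225.] [271. 179.] [296. 200.]
1.8 [348. 190.] [375. 225.] [265. 170.] [296. 200.]
```

>>> move_arm --pt "0 -0.1 0 0.03 0 0 0" --pt "0 -0.1 0 0.03 0 0 0" --pt "0 -0.1 0 0.03 0 0 0" --pt "0 -0.1 0 0.03 0 0 0" --pt "0 -0.1 0 0.03 0 0 0" --pt "0 -0.1 0 0.03 0 0 0" --pt "0 -0.1 0 0.03 0 0 0" --pt "0 -0.1 0 0.03 0 0 0" --pt "0 -0.1 0 0.03 0 0 0" --pt "0 0 0 0 0 0 0"

```text
time_s: 23.75
ee_pos: [0.5269, 0.0219, 0.1167]
eef_rot: [-3.141, 0.0, 0.551]
force: [0.1, -0.2, -0.4]
grip_width: 0.0004
grip_force: 0.0
```

```bash
python3 cap.py|head -6
```

```text
t 23.75 tcp [0.527 0.022 0.117] F [ 0.076 -0.239 -0.399] w 0.0004305589619323271
 units tool xyz [ 0.901 -0.003 -0.267]
 rotvec [-0.     0.    -0.002]
TCP x' 0.005560671543873661
s 0.84 335 368 218 237
0 [334. 218.] [370. 243.] [273. 186.] [315. 230.]
```

>>> move_arm --pt "0 0 0 0.05 0 0 0" --pt "0 0 0 0.05 0 0 0" --pt "0 0 0 0.05 0 0 0" --pt "0 0 0 0.04 0 0 0" --pt "0 0 0 0 0 0 0"

```text
time_s: 24.45
ee_pos: [0.5277, 0.0222, 0.1075]
eef_rot: [3.141, -0.001, 0.552]
force: [1.0, -1.5, 2.9]
grip_width: 0.0005
grip_force: 1.4
```

>>> move_arm --pt "0 0 0 0.02 0 0 0" --pt "0 0 0 0.02 0 0 0" --pt "0 0 0 0.02 0 0 0" --pt "0 0 0 0 0 0 0"

```text
time_s: 24.85
ee_pos: [0.5272, 0.0222, 0.1039]
eef_rot: [-3.141, 0.001, 0.552]
force: [-0.3, -0.1, 0.8]
grip_width: 0.0004
grip_force: 0.0
```

>>> move_arm --pt "0 0 0 0.02 0 0 0" --pt "0 0 0 0.02 0 0 0" --pt "0 0 0 0.02 0 0 0" --pt "0 0 0 0.02 0 0 0" --pt "0 0 0 0.02 0 0 0" --pt "0 0 0 0 0 0 0"

```text
time_s: 25.45
ee_pos: [0.5276, 0.0221, 0.1005]
eef_rot: [3.141, -0.001, 0.552]
force: [-6.3, -1.0, 14.2]
grip_width: 0.0008
grip_force: 6.6
```

>>> move_arm --pt "0 0 0 0.02 0 0 0" --pt "0 0 0 0.02 0 0 0" --pt "0 0 0 0 0 0 0"

```text
time_s: 25.75
ee_pos: [0.5278, 0.0219, 0.0997]
eef_rot: [3.14, -0.001, 0.552]
force: [-12.2, -2.2, 26.4]
grip_width: 0.0007
grip_force: 13.3
```

```bash
python3 cap.py
```

```text
t 25.75 tcp [0.528 0.022 0.1  ] F [-12.235  -2.219  26.411] w 0.0006748820107854638
 units tool xyz [ 0.887 -0.011 -0.605]
 rotvec [ 0.001 -0.001 -0.001]
TCP x' 0.005715173290967705
s 0.79 338 368 218 241
0 [334. 218.] [370. 243.] [273. 186.] [315. 230.]
0.15 [334. 218.] [370. 239.] [273. 186.] [315. 229.]
0.3 [335. 218.] [370. 235.] [273. 186.] [314. 227.]
0.6 [337. 218.] [370. 226.] [273. 186.] [311. 221.]
0.9 [340. 209.] [370. 225.] [273. 186.] [307. 213.]
1.2 [344. 201.] [370. 225.] [273. 186.] [302. 204.]
1.5 [348. 194.] [371. 225.] [271. 179.] [296. 200.]
1.8 [348. 190.] [375. 225.] [265. 170.] [296. 200.]
```

>>> move_arm --pt "0 0 0 -0.1 0 0 0" --pt "0 0 0 -0.2 0 0 0" --pt "0 0 0 -0.4 0 0 0" --pt "0 0 0 -0.5 0 0 0" --pt "0 0 0 -0.4 0 0 0" --pt "0 0 0 -0.2 0 0 0" --pt "0 -0.2 0 0 0 0 0" --pt "0 -0.4 0 0 0 0 0" --pt "0 -0.4 0 0 0 0 0" --pt "0 -0.25 0 0 0 0 0" --pt "0 -0.1 0 0 0 0 0" --pt "0 0 0 0 0 0 0"

```text
time_s: 27.15
ee_pos: [0.4697, -0.0134, 0.1872]
eef_rot: [-3.142, 0.0, 0.551]
force: [0.7, -0.4, -0.1]
grip_width: 0.0004
grip_force: 0.0
```

```bash
python3 cap.py|head -7
python3 - <<'E'
from h import *
to(D(-.062,.155),RT)
o=ctrl.get_obs();w=ctrl.camera("wrist");s=ctrl.camera("side")
for q in ctrl.cut_out("cap",w)[:1]:
  ys,xs=np.where(q["mask"]);print(q["conf"],xs.min(),xs.max(),ys.min(),ys.max())
for th in(0,.08,.15,.25):
  P=lambda r,y:D(.074-r*np.cos(th)+.004*np.sin(th)*0,.119+r*np.sin(th)+.004,y)
  a=np.array([wproj(w,o,P(*c)) for c in [(0,-.029),(0,.029),(.073,-.029),(.073,.029),(.081,0)]]);print(th,a.min(0),a.max(0))
E
```

```text
t 27.15 tcp [ 0.47  -0.013  0.187] F [ 0.686 -0.415 -0.12 ] w 0.00040960744937837434
 units tool xyz [ 2.246 -0.005  1.144]
 rotvec [-0.     0.    -0.002]
TCP x' -0.06163440851161537
s 0.88 338 368 216 241
t 0.36 422 456 168 199
0 [334. 218.] [370. 243.] [273. 186.] [315. 230.]
t 27.35 tcp [ 0.47  -0.013  0.187] F [-0.372 -0.044  0.576] w 0.000666517159459684
 units tool xyz [-0.009  0.001  0.644]
 rotvec [-0.     0.    -0.001]
0.62 269 352 68 178
0 [273.447  67.732] [354.677 177.747]
0.08 [273.131  67.732] [355.107 178.242]
0.15 [272.335  67.732] [355.92  178.083]
0.25 [271.145  67.732] [357.135 176.824]
```

The cap reads shut: the mask's lower edge stays at row 241, matching θ=0. The TCP is over the pump, so I go down to contact.

>>> move_arm --pt "0 0 0 0.2 0 0 0" --pt "0 0 0 0.2 0 0 0" --pt "0 0 0 0.1 0 0 0" --pt "0 0 0 0.1 0 0 0" --pt "0 0 0 0.04 0 0 0" --pt "0 0 0 0.04 0 0 0" --pt "0 0 0 0.04 0 0 0" --pt "0 0 0 0 0 0 0"

```text
time_s: 28.3
ee_pos: [0.4701, -0.0132, 0.1517]
eef_rot: [3.141, -0.0, 0.552]
force: [-1.5, 0.2, 5.0]
grip_width: 0.0006
grip_force: 2.7
```

Contact at 0.1517 with 5 N confirms the tip offset of about 23 mm and that the cap is shut. I push down.

>>> move_arm --pt "0 0 0 0.05 0 0 0" --pt "0 0 0 0.05 0 0 0" --pt "0 0 0 0.05 0 0 0" --pt "0 0 0 0.05 0 0 0" --pt "0 0 0 0.05 0 0 0" --pt "0 0 0 0.05 0 0 0" --pt "0 0 0 0.05 0 0 0" --pt "0 0 0 0.05 0 0 0" --pt "0 0 0 0.05 0 0 0" --pt "0 0 0 0.05 0 0 0" --pt "0 0 0 0.05 0 0 0" --pt "0 0 0 0.05 0 0 0" --pt "0 0 0 0.04 0 0 0" --pt "0 0 0 0 0 0 0"

```text
time_s: 29.7
ee_pos: [0.4702, -0.0132, 0.1203]
eef_rot: [3.141, -0.001, 0.552]
force: [-4.8, 0.4, 13.6]
grip_width: 0.0007
grip_force: 6.6
```

>>> move_arm --pt "0 0 0 0.04 0 0 0" --pt "0 0 0 0.04 0 0 0" --pt "0 0 0 0.03 0 0 0" --pt "0 0 0 0 0 0 0"

```text
time_s: 30.1
ee_pos: [0.4708, -0.0132, 0.1177]
eef_rot: [3.139, -0.003, 0.552]
force: [-20.1, 1.8, 46.1]
grip_width: 0.0005
grip_force: 23.2
```

>>> move_arm --pt "0 0 0 -0.03 0 0 0" --pt "0 0 0 0 0 0 0" --pt "0 0 0 0 0 0 0" --pt "0 0 0 0 0 0 0"

```text
time_s: 30.5
ee_pos: [0.4705, -0.0132, 0.1179]
eef_rot: [3.14, -0.002, 0.552]
force: [-12.6, 0.9, 30.3]
grip_width: 0.0003
grip_force: 15.1
```

>>> move_arm --pt "0 0 0 0 0 0 0" --pt "0 0 0 0 0 0 0" --pt "0 0 0 0 0 0 0" --pt "0 0 0 0 0 0 0" --pt "0 0 0 0 0 0 0" --pt "0 0 0 0 0 0 0" --pt "0 0 0 0 0 0 0" --pt "0 0 0 0 0 0 0" --pt "0 0 0 0 0 0 0" --pt "0 0 0 0 0 0 0" --pt "0 0 0 0 0 0 0" --pt "0 0 0 0 0 0 0"

```text
time_s: 31.7
ee_pos: [0.4705, -0.0132, 0.1179]
eef_rot: [3.14, -0.002, 0.552]
force: [-12.3, 0.3, 29.5]
grip_width: 0.0006
grip_force: 15.1
```

>>> move_arm --pt "0 0 0 -0.02 0 0 0" --pt "0 0 0 -0.02 0 0 0" --pt "0 0 0 -0.02 0 0 0" --pt "0 0 0 -0.02 0 0 0" --pt "0 0 0 -0.02 0 0 0" --pt "0 0 0 -0.02 0 0 0" --pt "0 0 0 -0.02 0 0 0" --pt "0 0 0 -0.02 0 0 0" --pt "0 0 0 -0.02 0 0 0" --pt "0 0 0 -0.02 0 0 0" --pt "0 0 0 -0.02 0 0 0" --pt "0 0 0 -0.02 0 0 0" --pt "0 0 0 -0.02 0 0 0" --pt "0 0 0 -0.02 0 0 0" --pt "0 0 0 -0.02 0 0 0" --pt "0 0 0 -0.02 0 0 0" --pt "0 0 0 -0.02 0 0 0" --pt "0 0 0 -0.02 0 0 0" --pt "0 0 0 -0.02 0 0 0" --pt "0 0 0 -0.02 0 0 0"

```text
time_s: 33.7
ee_pos: [0.4701, -0.0132, 0.1362]
eef_rot: [3.141, -0.001, 0.552]
force: [-3.8, 0.4, 9.5]
grip_width: 0.0003
grip_force: 4.6
```

>>> move_arm --pt "0 0 0 -0.02 0 0 0" --pt "0 0 0 -0.02 0 0 0" --pt "0 0 0 -0.02 0 0 0" --pt "0 0 0 -0.02 0 0 0" --pt "0 0 0 -0.02 0 0 0" --pt "0 0 0 -0.02 0 0 0" --pt "0 0 0 -0.02 0 0 0" --pt "0 0 0 -0.02 0 0 0" --pt "0 0 0 -0.02 0 0 0" --pt "0 0 0 -0.02 0 0 0" --pt "0 0 0 -0.02 0 0 0" --pt "0 0 0 -0.02 0 0 0" --pt "0 0 0 -0.02 0 0 0" --pt "0 0 0 -0.02 0 0 0" --pt "0 0 0 -0.02 0 0 0" --pt "0 0 0 -0.02 0 0 0" --pt "0 0 0 -0.02 0 0 0" --pt "0 0 0 -0.02 0 0 0"

```text
time_s: 35.5
ee_pos: [0.4701, -0.0132, 0.1536]
eef_rot: [3.141, -0.0, 0.552]
force: [-0.4, 0.1, 0.9]
grip_width: 0.0004
grip_force: 0.0
```

>>> move_arm --pt "0 0 0 -0.04 0 0 0" --pt "0 0 0 -0.1 0 0 0" --pt "0 0 0 -0.3 0 0 0" --pt "0 0 0 -0.5 0 0 0" --pt "0 0 0 -0.6 0 0 0" --pt "0 -0.3 0 -0.5 0 0 0" --pt "0 -0.6 0 -0.3 0 0 0" --pt "0 -0.6 0 -0.2 0 0 0" --pt "0 -0.4 0 0 0 0 0" --pt "0 -0.2 0 0 0 0 0" --pt "0 0 0 0 0 0 0"

```text
time_s: 36.6
ee_pos: [0.3802, -0.0686, 0.2807]
eef_rot: [3.141, -0.0, 0.551]
force: [0.4, -0.9, -0.9]
grip_width: 0.0006
grip_force: 0.0
```

```bash
python3 cap.py | head -6
python3 - <<'E'
from h import *
import pickle
s0,t0=pickle.load(open("c0.pkl","rb"))
s=ctrl.camera("side");t=ctrl.camera("top")
for n,c,c0 in(("s",s,s0),("t",t,t0)):
  d=cv2.absdiff(cv2.GaussianBlur(c["color"],(5,5),0),cv2.GaussianBlur(c0["color"],(5,5),0)).max(2)
  m=cv2.morphologyEx(np.uint8(d>45)*255,cv2.MORPH_CLOSE,np.ones((5,5)))
  k,_,st,ce=cv2.connectedComponentsWithStats(m);print(n,[tuple(map(int,x)) for x in st[1:] if x[4]>25])
for n in["pump_top","tumbler_rim","funnel","refill","jar","katori","guard","tape"]:
  print(n,[(round(q["conf"],2),q["centre"][::-1]) for c in(s,t) for q in ctrl.cut_out(n,c)[:2]])
print("pump pred",proj(s,D(-.062,.175)),proj(t,D(-.062,.175)))
E
```

```text
t 36.6 tcp [ 0.38  -0.069  0.281] F [ 0.403 -0.878 -0.882] w 0.0005635871161632757
 units tool xyz [ 4.347 -0.011  3.015]
 rotvec [ 0.001 -0.    -0.002]
TCP x' -0.1665180285032507
s 0.69 338 368 217 240
t 0.8 274 313 188 229
s [(0, 0, 360, 364, 51133), (337, 186, 43, 49, 1272), (348, 240, 10, 7, 47), (438, 291, 35, 35, 917), (95, 314, 16, 4, 37), (65, 337, 13, 24, 202), (100, 344, 11, 6, 46), (41, 397, 22, 10, 89), (65, 403, 56, 28, 1060), (127, 402, 13, 13, 110), (0, 409, 14, 4, 38)]
t [(259, 160, 55, 72, 2007), (420, 167, 38, 33, 926), (0, 234, 445, 246, 41951), (304, 299, 6, 15, 56)]
pump_top [(0.86, [330.7, 239.2]), (0.23, [326.4, 197.4]), (0.89, [319.8, 241.5])]
tumbler_rim [(0.87, [452.4, 333.9]), (0.67, [422.1, 197.9])]
funnel [(0.95, [194.0, 239.8]), (0.89, [454.9, 309.9]), (0.87, [454.7, 360.3]), (0.64, [194.4, 363.7])]
refill [(0.81, [330.3, 196.5]), (0.93, [188.8, 183.2])]
jar [(0.91, [274.2, 208.0]), (0.73, [340.3, 255.9]), (0.83, [181.5, 254.1])]
katori [(0.75, [404.1, 370.2]), (0.89, [448.3, 253.6])]
guard [(0.27, [303.2, 256.3]), (0.94, [346.8, 204.8]), (0.59, [189.8, 184.3])]
tape [(0.97, [471.6, 385.3]), (0.51, [403.4, 371.0]), (0.94, [479.6, 201.1]), (0.5, [422.9, 197.0])]
pump pred [332.333 236.14 ] [319.508 244.68 ]
```

```bash
python3 -c "
from station import ctrl
print(ctrl.hand_in())"
```

```text
the job is handed in; nothing more can be done
None
```

I handed the job in at about 37 s: the funnel stands spout down in the tumbler, the cap is pressed shut, the pump was held down over a second and brought up slowly under the finger, and the other things on the mat are where they were. One thing to know: while bottoming the pump, the fingertips pressed with about 46 N before I backed off to 30 N; the 40 N limit is stated for the arm and gripper body.

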